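# Reset the tripped shoe dryer

## Task

The shoe dryer has tripped after a power cut: first slide the shutter on its top fully open, then take the square-handled reset pin out of the caddy's top, reach its steel shaft through the uncovered hole and press the recessed button all the way down. Finish while still gripping the pin and holding the button down, with the shutter open; leave the round-knobbed punch in its socket and the other things on the table where they are.

Things in the scene. Friction and masses are not known exactly. Their poses are not given: they have to be found in the camera images.
- dryer: Shoe dryer, grey plastic box 200 x 200 x 60 mm high, fixed to the table; origin at the centre of its underside, z up. Near its -x edge the top carries the shutter and, under it, the reset hole; near its +x edge two black stalks (48 mm wide mushroom heads, tops at z = 135 mm) stand at x = 55, y = -55 and +55 mm.
- reset_hole (a point): Centre of the round reset hole, diameter 14 mm, at the level of the dryer's top face (x = -45, y = -22, z = 60 mm in the dryer's frame; same axes as the dryer). The white button, 22 mm wide, lies below it with its top 22 mm under the top face when not pressed.
- reset_button (a joint): Travel of the recessed button in m: 0 released, 0.008 fully down (vertical). A spring pushes it back up: 2 N to start, about 5.2 N fully down, then a hard stop.
- shutter (a joint): Travel of the black shutter in m along the dryer's +y axis: 0 shut (it starts 0 to 0.008, hole covered), 0.045 fully open against its stop. It stays where it is left; friction 1.5 N.
- shutter_grip (a point): Top centre of the shutter's upright grip, a block 26 mm along the dryer's x, 12 mm along its y, 22 mm high, standing on the middle of the 34 x 40 x 4 mm shutter plate that lies on the dryer's top; this point is 26 mm above the dryer's top face. Two 4 mm high rails run along y on either side.
- caddy: Grey plastic caddy 120 (x) x 200 (y) x 90 mm high with a swing door in its -x side, fixed to the table; origin at the centre of its underside. Its top has two tool sockets, 10 mm holes at x = 0, y = -55 and +55 mm; the pin stands in one and the punch in the other.
- pin: Reset pin, 40 to 85 g, standing upright in a caddy socket with its handle's underside resting on the caddy's top: square wooden handle 18 x 18 mm, 60 mm tall (sides along its x and y), above a round steel shaft of 6 mm diameter, 60 mm long. Origin at the shaft's lower tip, z up along the shaft; the handle spans z = 60 to 120 mm.
- pin_tip (a point): Lower tip of the pin's steel shaft (the pin's origin).
- pin_grip (a point): Middle of the pin's square handle, 90 mm above the tip and 30 mm above the caddy's top.
- punch: Bystander: short punch in the other socket, with a round wooden knob 42 mm wide on a 24 mm neck, its top 52 mm above the caddy's top; its shaft is only 20 mm long. Origin at the shaft's tip.
- tin: Bystander: closed round tin of polish, 76 mm across, 26 mm high. Origin at the centre of its underside.
- brush: Bystander: plastic shoe brush 140 x 42 x 40 mm high, brown bristles down, black back, lying along its x. Origin at the centre of its underside.
- jar: Bystander: small amber jar with a white lid, 50 mm wide, 60 mm high. Origin at the centre of its underside.
- shoehorn: Bystander: flat steel shoehorn about 190 mm long, lying along its x. Origin near the middle, on its underside.
- shoe_tree: Bystander: wooden shoe tree 245 mm long, 60 mm wide, 50 mm high, lying along its x. Origin near the middle, on its underside.

How it is judged:
By the outcome, as a careful person would: the job done as asked, in the order asked, and still so for the second after the job is handed in, while the arm keeps its last pose, push and grip.
It also fails if it takes over 56 s, if anything falls off the work surface, if the arm or the gripper's body presses on something with over 40 N, if the wrist force passes 120 N, or if a joint passes its speed limit or range.

## Robot

A 7-joint arm with a two-finger parallel gripper is mounted at the origin on the work surface. World frame = base frame: x ahead of the robot, y to its left, z up, the work surface at z = 0. Lengths are in m, angles in rad, forces in N, time in s.
With the tool pointing down it reaches from about 0.425 to 0.925 m from the base axis. Payload 6.8 kg.
Tool frame: the origin (TCP) lies midway between the tips of the shut fingers; the grasp point (between the pads) lies 19 mm behind it (env.pinch_z is the z of the grasp point in the tool frame, in m); z points along the fingers, y is the line along which they close (so a half turn about z gives the same grasp; the last joint's range is limited). The gripper opens to 85 mm and grips with 20 to 120 N. Pads are 22 mm wide; open, the fingers measure 114 mm over their backs; the gripper's body (76 mm by 85 mm) begins 54 mm behind the grasp point. The pads swing forward as they close: fully open they stand 13 mm farther back than shut.
Start: joints at [-1.411, 0.477, 0.022, 1.555, -0.011, 1.109, -0.083], TCP at [0.179, 0.651, 0.231] pointing down, gripper open.
Joint ranges: [-2.96, 2.96], [-0.34, 2.1], [-1.41, 1.46], [0.24, 2.44], [-1.37, 4.51], [0.17, 1.92], [-2.96, 2.96]. Speed limits (rad/s): [2.39, 2.39, 3.14, 3.14, 3.14, 3.14, 3.14].

## Interface

Orientations are given as [roll, pitch, yaw] about the fixed x, y, z axes, in that order (R = Rz(yaw) Ry(pitch) Rx(roll)).
In Python, from station import env, imaging gives the robot as it stands (env), with the cameras (imaging).
- The arm moves only by the tool send_path, called after "Emit:" as a command line: name --pt "numbers of a row" for each row, then --argument value for the rest. Schema: {"type":"object","properties":{"rows":{"type":"array","items":{"type":"array","items":{"type":"number"},"minItems":5,"maxItems":5},"minItems":1,"maxItems":5},"squeeze":{"type":"number"},"only":{"type":"string"},"quiet":{"type":"boolean"},"lines":{"type":"string"}},"required":["rows"],"additionalProperties":false}. rows is a list of rows, 1 to 5 of them, each of 5 numbers: the finger opening in m, then dx, dy, dz in shares of the most that a row can go, 1 being 62.5 mm, then a turn about the tool's z in normalised numbers (1 is 120 degrees); each row shifts and turns the commanded pose from where the row before left it, along the tool's axes as they then stand; what a row does not reach is not made up. A row lasts 1/8 s, in which the tool goes at most 0.0625 m and 0.188 rad, less where a joint would pass 70% of its speed; a pose out of reach is approached as far as the arm can. The fingers move at their own pace and stop on an object; squeeze is the grip in N (left out, the last holds). Time passes only in rows, so rows that do not move let the fingers close. The tool returns the time, the measured TCP pose, the force, the opening and the grip force at its end. only (a regular expression) keeps the lines of the reply that match it, lines (a string "A,B") keeps lines A to B, and quiet returns only ok. No shift or turn number may pass 1 either way. Input that does not fit is refused with a message, and nothing moves.
- env.get_obs(): the state, without advancing time (a new reading comes with each control period).
- imaging.get_image(name): name is "scene" or "top" or "wrist"; returns the picture (384x512x3 uint8, red, green, blue); there is no depth.
- imaging.camera_info(name): a dict with "K" (3x3 intrinsics, pixels), "world_to_cam" (4x4, takes a point from world to camera coordinates); the wrist camera has in their place "tool_from_camera" (4x4, takes a point from camera to tool coordinates, whose origin is the TCP and whose axes are the flange's). Camera axes: x right, y down, z forward; pixel columns grow to the right and rows downward; lengths in m; the calibration is good to about 2 mm. A picture is of the moment at which its call begins: read the wrist's pose just before it. camera_info takes no time and is no camera call.
- env.close_job(): hands the job in; it is judged then, once.
The state is a dict: "t": time; "joint_pos": joint angles; "joint_velocities": joint speeds; "joint_efforts": joint torques, N m; "tool_pos": TCP position; "tcp_rot": TCP orientation; "force": force on the tool from outside, world axes, zero at the start; "torque": the same for the moment, N m; "gripper_width": finger opening in m; "gripper_force": force on a finger pad.
Only numpy, scipy, OpenCV 4.12 (cv2) and the standard library are available. Lean on these libraries where they do the work, as an engineer would, in place of code of your own. Each camera call takes 0.05 s, during which the arm holds its last target. There are 200 camera calls.

## Working session

There is one attempt and no reset: what is moved stays moved. The work goes in short steps, Python scripts to look and compute and a tool call to move; the robot and the scene stay as the last step left them, time stands still between calls to the robot, and variables do not carry over. Pictures are saved under pics/ and viewed, at most 10 in all, crops included, and the job is handed in when it is done.

```bash
ls; mkdir -p pics
```

Run:
```python
from station import env, imaging
import cv2
o=env.get_obs();print(o['t'],o['tool_pos'],o['tcp_rot'],env.pinch_z)
for n in['top','scene']:
    im=imaging.get_image(n);cv2.imwrite(f'pics/{n}0.png',im[:,:,::-1]);c=imaging.camera_info(n);print(n,c['K'],c['world_to_cam'])
```

```text
pics
station.py
0.0 [0.17845757 0.65036533 0.23032774] [-3.13976856e+00  1.38351371e-04  2.87387663e+00] -0.0187
top [[363.1012999    0.         259.74061832]
 [  0.         363.1012999  192.98776202]
 [  0.           0.           1.        ]] [[-3.88081997e-04 -9.99879069e-01  1.55465830e-02 -2.02173125e-02]
 [-9.97214731e-01 -7.72557237e-04 -7.45800475e-02  5.71002217e-01]
 [ 7.45830391e-02 -1.55322247e-02 -9.97093837e-01  1.39298013e+00]
 [ 0.00000000e+00  0.00000000e+00  0.00000000e+00  1.00000000e+00]]
scene [[404.61779614   0.         257.6504562 ]
 [  0.         404.61779614 189.95970454]
 [  0.           0.           1.        ]] [[ 0.32111769  0.94702742  0.00474266 -0.19013334]
 [ 0.61516755 -0.20477803 -0.76133754 -0.27536797]
 [-0.72003633  0.24739648 -0.64833838  1.66835127]
 [ 0.          0.          0.          1.        ]]
```

View pics/top0.png

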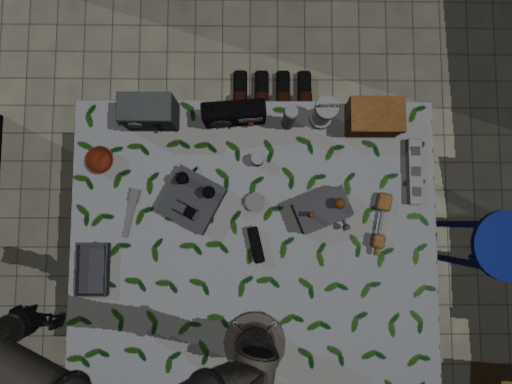

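View pics/scene0.png

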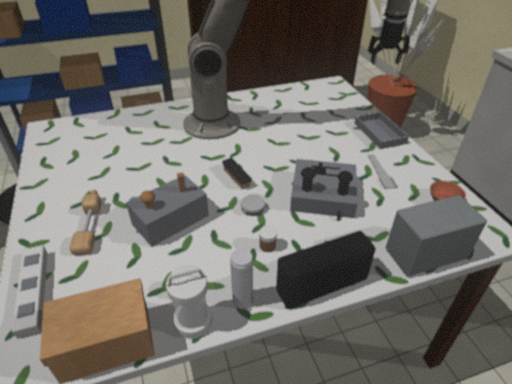

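Top view: dryer near (190,200) px with stalks at (182,178) and (208,192), shutter near (186,210); caddy near (323,209), pin near (311,214), punch knob (340,203). Zooming for measurement.

Create h.py:
```python
import numpy as np,cv2
from station import env, imaging
def ray(n,uv,z):
    c=imaging.camera_info(n);T=np.array(c['world_to_cam']);K=np.array(c['K'])
    R=T[:3,:3];o=-R.T@T[:3,3];d=R.T@np.linalg.inv(K)@[uv[0],uv[1],1]
    return o+d*(z-o[2])/d[2]
def proj(n,p):
    c=imaging.camera_info(n);q=np.array(c['K'])@(np.array(c['world_to_cam'])@np.r_[p,1])[:3];return q[:2]/q[2]
def wray(uv,z,pos,rpy):
    from scipy.spatial.transform import Rotation as Ro
    c=imaging.camera_info('wrist');M=np.array(c['tool_from_camera']);R=Ro.from_euler('xyz',rpy).as_matrix()
    o=pos+R@M[:3,3];d=R@M[:3,:3]@np.linalg.inv(np.array(c['K']))@[uv[0],uv[1],1]
    return o+d*(z-o[2])/d[2]
```

Run:
```python
from h import *
im=cv2.imread('pics/top0.png')
a=cv2.resize(im[155:245,140:240],None,fx=5,fy=5,interpolation=cv2.INTER_CUBIC)
b=cv2.resize(im[170:245,275:355],None,fx=5,fy=5,interpolation=cv2.INTER_CUBIC)
o=np.zeros((450,800,3),np.uint8);o[:450,:500]=a;o[:375,400:800]=b[:, :];o[:450,:400]=a[:,50:450]
cv2.imwrite('pics/z.png',o)
# masks
hsv=cv2.cvtColor(im,cv2.COLOR_BGR2HSV)
dark=(hsv[...,2]<45).astype(np.uint8)
n,l,s,c=cv2.connectedComponentsWithStats(dark[155:245,150:235])
for i in range(1,n):
    if s[i,4]>15:print('dark',s[i],c[i]+[150,155])
br=((hsv[...,0]<20)&(hsv[...,1]>120)&(hsv[...,2]>60)).astype(np.uint8)
n,l,s,c=cv2.connectedComponentsWithStats(br[170:245,280:360])
for i in range(1,n):
    if s[i,4]>5:print('br',s[i],c[i]+[280,170])
for nm,(x0,x1,y0,y1) in dict(dry=(145,235,155,245),cad=(280,358,175,240)).items():
    sub=im[y0:y1,x0:x1].astype(int);g=((sub.max(2)<115)&(sub.max(2)-sub.min(2)<20)).astype(np.uint8)
    cs,_=cv2.findContours(g,0,2);k=max(cs,key=cv2.contourArea)
    print(nm,cv2.minAreaRect(k+np.array([[x0,y0]])),cv2.contourArea(k))
```

```text
dark [ 25  17  14  12 136] [181.5        177.76470588]
dark [ 52  31  13  12 128] [207.8359375 191.703125 ]
dark [ 32  49  15  16 116] [188.92241379 211.87068966]
br [55 28 10 11 80] [339.2375 202.8875]
br [30 42  5  5 18] [311.72222222 214.38888889]
dry ((189.54562377929688, 196.68795776367188), (63.070343017578125, 62.164161682128906), 25.01689338684082) 3208.0
cad ((316.2376708984375, 209.37625122070312), (47.164764404296875, 72.83672332763672), 84.2894058227539) 2601.0
```

View pics/z.png

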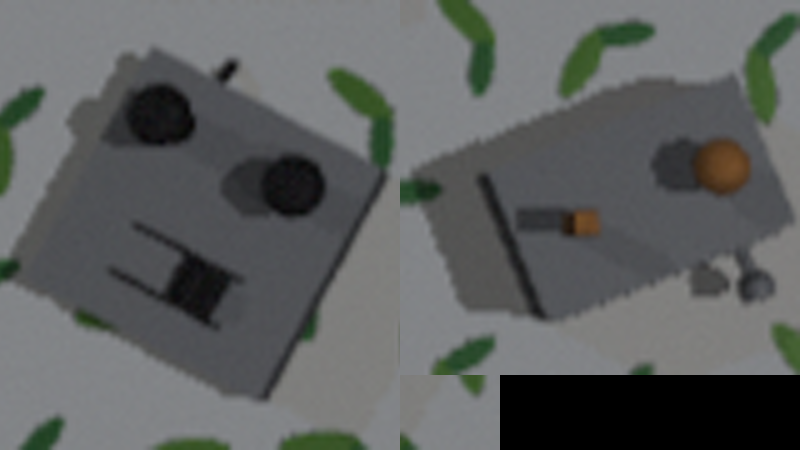

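The crop shows the shutter plate with grip near its shut end at (189,212) px and rails running up-left, which is dryer +y. The square pin handle is at (311.7,214), and the punch with its round knob is at (339,203).

Run:
```python
from h import *
P=ray('top',(181.5,177.8),.130)[:2];Q=ray('top',(207.8,191.7),.130)[:2]
print('stalks',P,Q,np.linalg.norm(P-Q))
y=(P-Q)/np.linalg.norm(P-Q);x=np.array([y[1],-y[0]]);yaw=np.arctan2(x[1],x[0]);print('yaw',yaw)
c=(P+Q)/2-.055*x;print('dryer',c,'hole',c-.045*x-.022*y)
g=ray('top',(189.3,211.9),.078)[:2];print('shut blob in dryer',(g-c)@x,(g-c)@y)
for nm,cx in dict(a=(140+50/5+150/5*1,155+50/5)).items(): pass
# outline corners of dryer top from crop
for u,v in [(150,50),(385,178),(265,398),(15,278)]:
    w=ray('top',(150+u/5,155+v/5),.06)[:2];print('corner',w,(w-c)@x,(w-c)@y)
for nm,uv,z in [('pin',(400+0,0),0)]:pass
p=ray('top',(275+ (585-400)/5,170+222/5),.15)[:2];p2=ray('top',(311.7,214.4),.15)[:2]
k=ray('top',(339.2,202.9),.125)[:2]
print('pin',p,p2,'punch',k,np.linalg.norm(p2-k));d=(p2-k)/np.linalg.norm(p2-k);print('caddy yaw',np.arctan2(-d[0],d[1]),np.hypot(*p2))
```

```text
stalks [0.61742238 0.26286558] [0.56737873 0.16800369] 0.10725271970304114
yaw -0.48543788206091626
dryer [0.54375466 0.2410974 ] hole [0.49368838 0.24263585]
shut blob in dryer -0.04272922366376186 -0.021038578335037236
corner [0.67448465 0.28334285] 0.0959153022976395 0.09836291049332645
corner [0.57709331 0.1044486 ] 0.09324679687844704 -0.10530619769212841
corner [0.41156804 0.19323444] -0.09458255036364821 -0.10401109340231338
corner [0.50143802 0.38172462] -0.10304389107095145 0.1046358890844787
pin [ 0.48567801 -0.2027237 ] [ 0.48567816 -0.20166136] punch [ 0.52755726 -0.30572363] 0.11217315270344189
caddy yaw 0.3826103122285651 0.5258807628138727
```

Geometry checks out: stalk spacing comes to 107 mm (110 expected), pin to punch 112 mm (110 expected), and the corners fall within 7 mm. I'll hover over the shutter with tool y along the dryer's y.

Add to h.py:
```python
def go(t,yaw=None):
    "delta to TCP target t in tool axes once turned to yaw"
    from scipy.spatial.transform import Rotation as Ro
    o=env.get_obs();r=np.array(o['tcp_rot']);turn=0
    if yaw is not None: turn=-((yaw-r[2]+np.pi/2)%np.pi-np.pi/2); r[2]-=turn
    d=Ro.from_euler('xyz',[np.pi,0,r[2]]).as_matrix().T@(np.array(t)-o['tool_pos'])
    print('turn',round(turn,3),'delta',d.round(4),'len',np.linalg.norm(d).round(3),'j7',o['joint_pos'][6])
```

```bash
python3 -c "
from h import *
go([.495,.243,.20],-.485)"
```

```text
turn 0.217 delta [-0.47   -0.2129  0.0304] len 0.517 j7 -0.0831086099046018
```

Units first: shifts go in shares of 62.5 mm and turns go in shares of 120 degrees. So -0.05 m is -0.8, -0.0225 m is -0.36, 0.11 rad / 2.0944 = 0.0525.

Emit:
send_path --pt "0.06 0 0 0 0.0525" --pt "0.06 0 0 0 0.0511" --pt "0.06 -0.8 -0.36 0 0" --pt "0.06 -0.8 -0.36 0.16 0" --pt "0.06 -0.8 -0.36 0.16 0" --squeeze 30

```text
t: 0.72
tool_pos: [0.2807, 0.5197, 0.2108]
tcp_rot: [-3.141, 0.0, 2.657]
force: [0.3, -0.1, 0.3]
gripper_width: 0.0597
gripper_force: 0.0
```

Emit:
send_path --pt "0.06 -0.8 -0.36 0.16 0" --pt "0.06 -0.8 -0.36 0 0" --pt "0.06 -0.8 -0.36 0 0" --pt "0.06 -0.8 -0.36 0 0" --pt "0.06 -0.8 -0.36 0 0"

```text
t: 1.35
tool_pos: [0.4493, 0.3037, 0.2011]
tcp_rot: [-3.141, -0.0, 2.657]
force: [0.5, 0.6, -0.4]
gripper_width: 0.0598
gripper_force: 0.0
```

Emit:
send_path --pt "0.06 -0.8 -0.36 0 0" --pt "0.06 -0.32 -0.1664 0 0" --pt "0.06 0 0 0 0" --pt "0.06 0 0 0 0"

```text
t: 1.85
tool_pos: [0.4943, 0.2448, 0.201]
tcp_rot: [-3.142, -0.001, 2.658]
force: [0.2, -0.5, 0.7]
gripper_width: 0.0596
gripper_force: 0.0
```

Run:
```python
from h import *
o=env.get_obs();im=imaging.get_image('wrist');cv2.imwrite('pics/w1.png',im[:,:,::-1])
print(o['tool_pos'],o['tcp_rot'],imaging.camera_info('wrist'));go([.495,.243,.20],-.485)
```

```text
[0.49429936 0.24484594 0.20101037] [-3.14152811e+00 -9.76720042e-04  2.65837300e+00] {'K': array([[324.26295091,   0.        , 259.58160604],
       [  0.        , 324.26295091, 194.76113596],
       [  0.        ,   0.        ,   1.        ]]), 'tool_from_camera': array([[ 5.04214499e-04, -9.63753739e-01, -2.66792947e-01,
         6.73865495e-02],
       [ 9.99999806e-01,  5.83569165e-04, -2.18156305e-04,
        -3.30787474e-04],
       [ 3.65941091e-04, -2.66792785e-01,  9.63753846e-01,
        -1.42645717e-01],
       [ 0.00000000e+00,  0.00000000e+00,  0.00000000e+00,
         1.00000000e+00]])}
turn 0.003 delta [-0.0018 -0.0015  0.0011] len 0.003 j7 0.5998748765747582
```

View pics/w1.png

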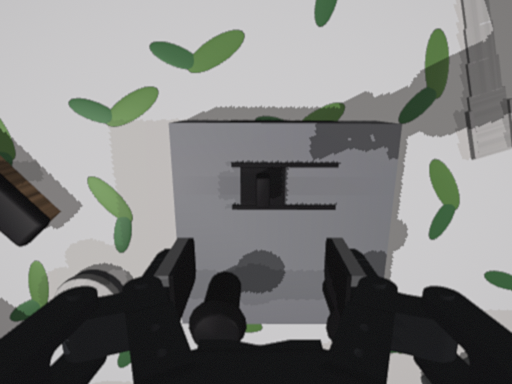

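The wrist view shows the shutter plate at (240–286, 165–207) px between the rails, with the grip standing on it around (263,188). The lower-left stalk at (218,310) is clear of the fingers. Zooming in on the grip.

Run:
```python
from h import *
im=cv2.imread('pics/w1.png');c=im[150:220,225:345]
cv2.imwrite('pics/z2.png',cv2.convertScaleAbs(cv2.resize(c,None,fx=6,fy=6,interpolation=cv2.INTER_NEAREST),alpha=2.5))
pos=np.array([.4943,.24485,.2010]);r=[-3.14153,-.00098,2.65837]
D=np.array([.54375,.2411]);x=np.array([np.cos(-.4854),np.sin(-.4854)]);y=np.array([-x[1],x[0]])
for uv,z in [((172,122),.06),((401,123),.06),((263,203),.086),((263,175),.086),((335,164),.064),((335,207),.064),((240,186),.064),((286,186),.064)]:
    w=wray(uv,z,pos,r)[:2]-D;print(uv,(w@x).round(4),(w@y).round(4))
```

```text
(172, 122) -0.0988 -0.0952
(401, 123) -0.0985 0.1006
(263, 203) -0.0346 -0.0173
(263, 175) -0.0583 -0.0174
(335, 164) -0.0636 0.0455
(335, 207) -0.0243 0.0481
(240, 186) -0.0436 -0.0376
(286, 186) -0.0437 0.0033
```

View pics/z2.png

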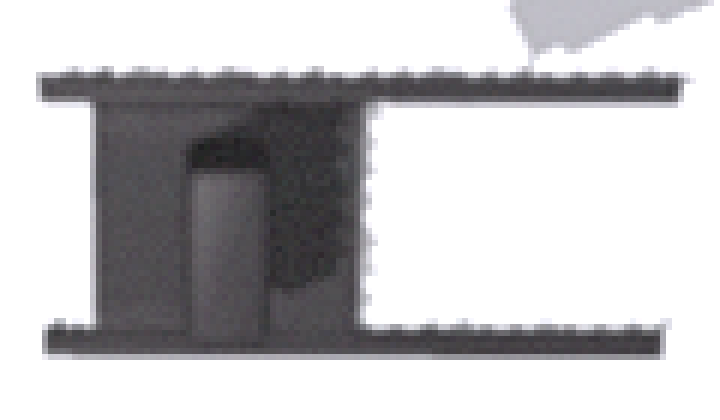

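Run:
```python
from h import *
D=np.array([.54375,.2411]);x=np.array([np.cos(-.4854),np.sin(-.4854)]);y=np.array([-x[1],x[0]])
g=D-.043*x-.0172*y;print(g);go([*g,.070],-.485)
```

```text
[0.49769213 0.24594897]
turn 0.003 delta [-0.0028  0.0023  0.1311] len 0.131 j7 0.5998748765747582
```

Scaled: 0.05 m is 0.8, 0.031 m is 0.496, 0.003 rad / 2.0944 = 0.0014.

Emit:
send_path --pt "0.045 -0.048 0.032 0 0.0014" --pt "0.045 0 0 0.8 0" --pt "0.045 0 0 0.8 0" --pt "0.045 0 0 0.496 0" --pt "0.045 0 0 0 0" --squeeze 20

```text
t: 2.52
tool_pos: [0.497, 0.2438, 0.0682]
tcp_rot: [-3.137, -0.003, 2.655]
force: [0.8, -1.0, 0.4]
gripper_width: 0.045
gripper_force: 0.0
```

Emit:
send_path --pt "0 0 0 0 0" --pt "0 0 0 0 0" --pt "0 0 0 0 0" --pt "0 0 0 0 0"

```text
t: 3.02
tool_pos: [0.4999, 0.2448, 0.072]
tcp_rot: [3.139, 0.001, 2.654]
force: [-1.1, 0.7, 7.8]
gripper_width: 0.0115
gripper_force: 26.1
```

Gripped at 11.5 mm, matching the 12 mm block. Raising 2 mm and sliding along +y.

Scaled: 0.012 m is 0.192, -0.002 m is -0.032.

Emit:
send_path --pt "0 0 0 -0.032 0" --pt "0 0 0.192 0 0" --pt "0 0 0.192 0 0" --pt "0 0 0.192 0 0" --pt "0 0 0 0 0"

```text
t: 3.65
tool_pos: [0.5172, 0.2775, 0.0722]
tcp_rot: [3.14, 0.001, 2.655]
force: [4.3, -1.8, -8.0]
gripper_width: 0.0115
gripper_force: 24.2
```

Emit:
send_path --pt "0 0 0.08 0 0" --pt "0 0 0 0 0"

```text
t: 3.9
tool_pos: [0.519, 0.2809, 0.0722]
tcp_rot: [3.141, 0.001, 2.654]
force: [5.4, -1.8, -9.4]
gripper_width: 0.0114
gripper_force: 24.1
```

Emit:
send_path --pt "0 0 0.064 0 0" --pt "0 0 0 0 0"

```text
t: 4.15
tool_pos: [0.5196, 0.282, 0.0721]
tcp_rot: [-3.138, -0.0, 2.653]
force: [1.4, -7.4, -1.2]
gripper_width: 0.011
gripper_force: 25.0
```

Emit:
send_path --pt "0 0 0.064 0 0" --pt "0 0 0 0 0" --pt "0 0 0 0 0"

```text
t: 4.53
tool_pos: [0.5197, 0.2822, 0.0721]
tcp_rot: [-3.132, -0.002, 2.651]
force: [-4.8, -14.7, 8.4]
gripper_width: 0.011
gripper_force: 26.2
```

Emit:
send_path --pt "0 0 0.064 0 0" --pt "0 0 0 0 0" --pt "0 0 0 0 0"

```text
t: 4.9
tool_pos: [0.5198, 0.2823, 0.0719]
tcp_rot: [-3.126, -0.004, 2.65]
force: [-11.1, -22.9, 17.0]
gripper_width: 0.011
gripper_force: 27.4
```

The shutter is against its stop: force rose to 25 N with no motion. I'll unload, release, rise, and look at the hole.

Scaled: -0.006 m is -0.096.

Emit:
send_path --pt "0 0 -0.096 0 0" --pt "0.045 0 0 0 0" --pt "0.045 0 0 0 0" --pt "0.045 0 0 0 0"

```text
t: 5.4
tool_pos: [0.5209, 0.2869, 0.0726]
tcp_rot: [3.14, -0.0, 2.655]
force: [-0.8, 0.1, 0.0]
gripper_width: 0.0451
gripper_force: 0.0
```

Emit:
send_path --pt "0.045 0 0 -0.8 0" --pt "0.05 0 -0.72 -0.8 0" --pt "0.05 0 0 -0.48 0" --pt "0.05 0 0 0 0" --pt "0.05 0 0 0 0"

```text
t: 6.02
tool_pos: [0.5008, 0.249, 0.1983]
tcp_rot: [-3.141, -0.001, 2.655]
force: [-0.2, -0.3, -0.7]
gripper_width: 0.0502
gripper_force: 0.0
```

Run:
```python
from h import *
o=env.get_obs();im=imaging.get_image('wrist');cv2.imwrite('pics/w2.png',im[:,:,::-1])
print(list(o['tool_pos']),list(o['tcp_rot']))
c=im[130:230,200:340,::-1];cv2.imwrite('pics/z3.png',cv2.convertScaleAbs(cv2.resize(c,None,fx=5,fy=5,interpolation=cv2.INTER_NEAREST),alpha=2))
```

```text
[np.float64(0.5008371426495667), np.float64(0.2490460050680285), np.float64(0.19826789877925916)] [np.float64(-3.1413890417526074), np.float64(-0.0005711371717196378), np.float64(2.654653476438782)]
```

View pics/z3.png

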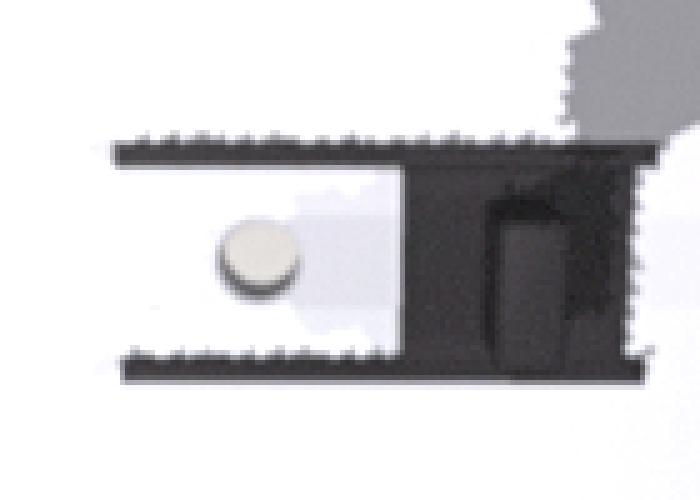

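The shutter is fully open and the hole is uncovered at px (251.8,182), with the white button visible in it. Locating the hole, and heading for the pin.

Run:
```python
from h import *
o=env.get_obs();p,r=o['tool_pos'],o['tcp_rot']
for uv,z in [((251.8,182),.06),((243.6,182),.06),((260,182),.06),((251.8,174),.06),((251.8,190),.06),((303.4,182),.064)]:print(uv,wray(uv,z,p,r).round(4))
im=imaging.get_image('top');h=im.astype(int);print(env.get_obs()['t'])
go([.486,-.202,.26],.38)
```

```text
(251.8, 182) [0.4956 0.2429 0.06  ]
(243.6, 182) [0.4922 0.2365 0.06  ]
(260, 182) [0.499  0.2494 0.06  ]
(251.8, 174) [0.4892 0.2464 0.06  ]
(251.8, 190) [0.5021 0.2395 0.06  ]
(303.4, 182) [0.5159 0.2834 0.064 ]
6.125
turn -0.867 delta [ 0.1807 -0.4132 -0.0625] len 0.455 j7 0.6024612942092418
```

Hole at (0.4956, 0.2429): diameter checks at 14.6 mm and the plate is 45 mm away, so the shutter is fully open. Moving over to the pin.

Scaled: -0.0125 m is -0.2, -0.173 rad / 2.0944 = -0.0826.

Emit:
send_path --pt "0.06 0 0 -0.2 -0.0831" --pt "0.06 0 0 -0.2 -0.0831" --pt "0.06 0 0 -0.2 -0.0826" --pt "0.06 0 0 -0.2 -0.0826" --pt "0.06 0 0 -0.2 -0.0826"

```text
t: 6.75
tool_pos: [0.5008, 0.2485, 0.2602]
tcp_rot: [-3.141, -0.002, -2.756]
force: [-0.2, -0.8, -0.2]
gripper_width: 0.0598
gripper_force: 0.0
```

Emit:
send_path --pt "0.06 0.3216 -0.7344 0 0" --pt "0.06 0.3216 -0.7344 0 0" --pt "0.06 0.3216 -0.7344 0 0" --pt "0.06 0.3216 -0.7344 0 0" --pt "0.06 0.3216 -0.7344 0 0"

```text
t: 7.38
tool_pos: [0.4922, -0.0033, 0.2602]
tcp_rot: [3.141, -0.002, -2.762]
force: [-0.0, 0.5, 0.2]
gripper_width: 0.0595
gripper_force: 0.0
```

Emit:
send_path --pt "0.06 0.3216 -0.7344 0 0" --pt "0.06 0.3216 -0.7344 0 0" --pt "0.06 0.3216 -0.7344 0 0" --pt "0.06 0.3216 -0.7344 0 0" --pt "0.06 0 0 0 0"

```text
t: 8.0
tool_pos: [0.4848, -0.2065, 0.2603]
tcp_rot: [-3.141, -0.003, -2.769]
force: [-0.5, 0.5, 0.3]
gripper_width: 0.06
gripper_force: 0.0
```

Emit:
send_path --pt "0.06 0 0 0 0" --pt "0.06 0 0 0 0"

```text
t: 8.25
tool_pos: [0.4863, -0.2005, 0.2607]
tcp_rot: [3.141, -0.001, -2.76]
force: [0.5, 0.6, 0.2]
gripper_width: 0.06
gripper_force: 0.0
```

Run:
```python
from h import *
o=env.get_obs();im=imaging.get_image('wrist');cv2.imwrite('pics/w3.png',im[:,:,::-1])
p,r=o['tool_pos'],o['tcp_rot'];print(p,r,o['joint_pos'])
hsv=cv2.cvtColor(im,cv2.COLOR_RGB2HSV)
br=((hsv[...,0]<22)&(hsv[...,1]>110)&(hsv[...,2]>50)).astype(np.uint8)
cs,_=cv2.findContours(br,0,2)
for k in cs:
    if cv2.contourArea(k)>80:
        print(cv2.boundingRect(k),cv2.contourArea(k),cv2.minAreaRect(k))
```

```text
[ 0.48634867 -0.20051496  0.26070373] [ 3.14056529e+00 -6.29854937e-04 -2.75984443e+00] [-0.06970741  0.20608754  0.40013804  1.89606764 -0.09202423  1.05827415
  2.32067385]
(314, 333, 18, 16) 126.0 ((324.5000305175781, 339.5000305175781), (16.970561981201172, 12.727920532226562), 45.0)
(244, 168, 25, 36) 596.0 ((256.6499938964844, 186.0500030517578), (22.76839828491211, 31.939001083374023), 18.43494987487793)
(107, 163, 48, 45) 1602.5 ((130.0600128173828, 185.08001708984375), (45.80000305175781, 44.79999923706055), 53.13010025024414)
```

View pics/w3.png

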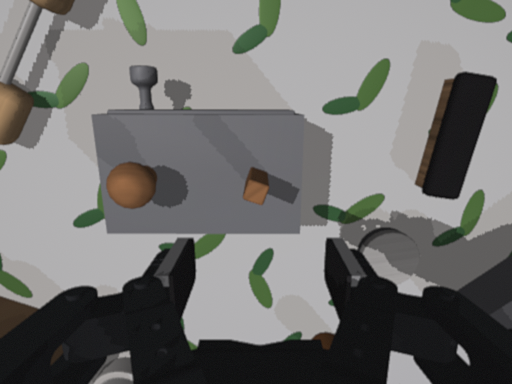

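The wrist view shows the pin at (257,186) px, turned about 15–20° relative to the caddy, and the punch knob at (131,185). Zooming in to get the handle's yaw.

Run:
```python
import cv2
im=cv2.imread('pics/w3.png')[160:212,232:284]
cv2.imwrite('pics/z4.png',cv2.convertScaleAbs(cv2.resize(im,None,fx=10,fy=10,interpolation=cv2.INTER_NEAREST),alpha=1.5))
```

```text
(no output)
```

View pics/z4.png

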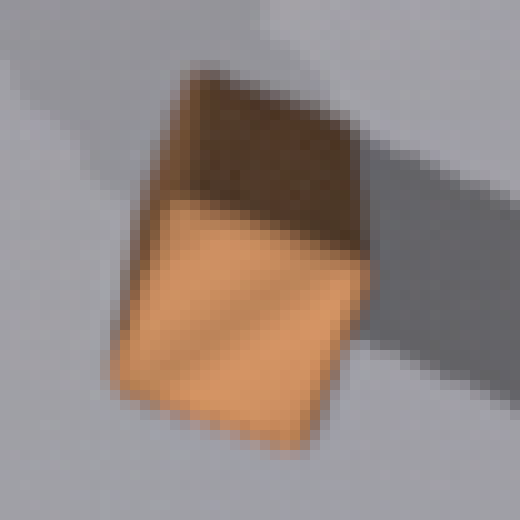

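Run:
```python
from h import *
p=np.array([.48635,-.20051,.2607]);r=[3.14056,-.00063,-2.75984]
C=[wray((232+u/10,160+v/10),.150,p,r)[:2] for u,v in[(165,195),(370,260),(300,450),(110,385)]]
C=np.array(C);print(C.round(4),C.mean(0))
for i in range(4):
    d=C[(i+1)%4]-C[i];print(np.linalg.norm(d).round(4),np.arctan2(d[1],d[0])%(np.pi/2))
# base centre check: lower corners on caddy top z=.09: (200,70),(355,125)
b=[wray((232+u/10,160+v/10),.09,p,r)[:2] for u,v in[(195,72),(355,128)]];print('base edge',b)
c=C.mean(0)
im=cv2.imread('pics/top0.png')
print('top check',ray('top',(311.9,214.4),.15))
for yw in(.05,.1):pass
```

```text
[[ 0.4801 -0.2128]
 [ 0.479  -0.1956]
 [ 0.4959 -0.1948]
 [ 0.4965 -0.2112]] [ 0.4878748  -0.20358882]
0.0173 0.0672564231747168
0.0169 0.04548173562693511
0.0164 0.038480586666288286
0.0165 0.09836788783267014
base edge [array([ 0.48087563, -0.21143604]), array([ 0.48020097, -0.19477549])]
top check [ 0.48567806 -0.20236958  0.15      ]
```

Pin handle: centre (0.4875,-0.203), yaw about 0.06, side measured at 17 mm against 18. Turning +0.32 and descending to grip it.

Scaled: 0.16 rad / 2.0944 = 0.0764.

Emit:
send_path --pt "0.06 0 0 0 0.0764" --pt "0.06 0 0 0 0.0764" --pt "0.06 0 0 0 0" --pt "0.06 0 0 0 0"

```text
t: 8.8
tool_pos: [0.4862, -0.2016, 0.2612]
tcp_rot: [3.141, -0.0, -3.078]
force: [-0.1, -0.1, 0.1]
gripper_width: 0.06
gripper_force: 0.0
```

```bash
python3 -c "
from h import *
go([.4875,-.203,.104],.06)"
```

```text
turn 0.003 delta [-0.0012 -0.0015  0.1572] len 0.157 j7 2.0157526984266836
```

Scaled: 0.05 m is 0.8, -0.0015 m is -0.024, 0.003 rad / 2.0944 = 0.0014.

Emit:
send_path --pt "0.06 -0.0192 -0.024 0.48 0.0014" --pt "0.055 0 0 0.8 0" --pt "0.05 0 0 0.8 0" --pt "0.05 0 0 0.432 0" --pt "0.05 0 0 0 0" --squeeze 40

```text
t: 9.43
tool_pos: [0.4859, -0.203, 0.1025]
tcp_rot: [3.14, -0.004, -3.083]
force: [-0.0, -0.8, 0.5]
gripper_width: 0.0501
gripper_force: 0.0
```

Emit:
send_path --pt "0 0 0 0 0" --pt "0 0 0 0 0" --pt "0 0 0 0 0" --pt "0 0 0 0 0"

```text
t: 9.93
tool_pos: [0.4886, -0.204, 0.1058]
tcp_rot: [-3.141, 0.003, -3.085]
force: [-0.2, -0.5, 7.3]
gripper_width: 0.0173
gripper_force: 40.4
```

Gripped at 17.3 mm with 40 N. Lifting.

Scaled: -0.04 m is -0.64, -0.03 m is -0.48.

Emit:
send_path --pt "0 0 0 -0.32 0" --pt "0 0 0 -0.64 0" --pt "0 0 0 -0.64 0" --pt "0 0 0 -0.48 0" --pt "0 0 0 0 0" --squeeze 60

```text
t: 10.55
tool_pos: [0.4888, -0.2042, 0.2369]
tcp_rot: [-3.141, 0.006, -3.085]
force: [-0.5, 0.6, -1.0]
gripper_width: 0.0168
gripper_force: 59.0
```

Run:
```python
from h import *
o=env.get_obs();print(o['tool_pos'],o['gripper_width'],o['force'])
im=imaging.get_image('wrist');a=cv2.imwrite('pics/w4.png',im[:,:,::-1])
go([.4956,.2429,o['tool_pos'][2]])
```

```text
[ 0.48883099 -0.20416214  0.23693677] 0.016780057952854248 [-0.50088628  0.64731303 -1.04435392]
turn 0 delta [-0.033   0.4454 -0.0017] len 0.447 j7 2.0332665881250884
```

View pics/w4.png

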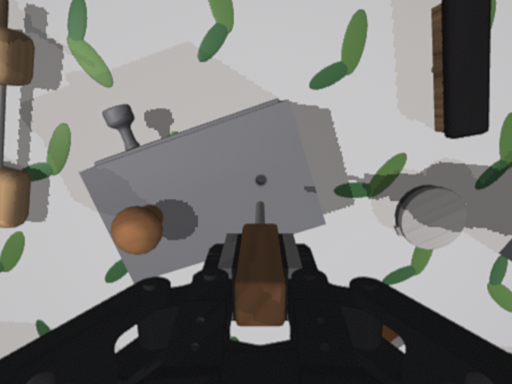

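The pin is held upright, with the shaft tip at about (260,205) px and the empty socket at (261,180). Measuring the tip's offset in the tool frame.

Run:
```python
from h import *
c=imaging.camera_info('wrist');M=np.array(c['tool_from_camera']);K=np.array(c['K'])
for z in(.071,.0758,.08):
    q=K@(np.linalg.inv(M)@[0,0,z,1])[:3];print(z,q[:2]/q[2])
im=cv2.imread('pics/w4.png').astype(int)
print(im[196:224:2,252:270:1].sum(2)//3)
p,r=np.array([.48883,-.20416,.23694]),[-3.141,.006,-3.085]
print('tip',wray((260,204.5),.161,p,r),'socket',wray((261,180),.09,p,r))
```

```text
0.071 [260.13785312 206.58959114]
0.0758 [260.12872482 204.53453651]
0.08 [260.12103542 202.8034212 ]
[[120 121 121 121 122 121 120 120 120 121 120 120 120 120 120 121 120 121]
 [120 121 121 120 120 121 121 120 120 122 120 121 120 121 120 121 119 121]
 [120 120 120 121 122 120 119 117 113 117 119 121 121 120 120 120 120 120]
 [121 121 121 121 113  99  87  77  71  69  76  99 118 122 122 120 120 120]
 [121 121 121 117  99  86  81  73  67  60  56  70 101 118 121 120 120 120]
 [121 121 120 111  96  85  79  74  65  61  58  67  94 117 121 120 120 120]
 [120 121 120 112  95  85  80  73  66  60  57  67  95 117 122 119 119 120]
 [120 121 120 107  92  85  80  73  66  62  58  64  88 116 122 121 120 120]
 [120 122 119 106  90  84  78  72  67  61  58  62  85 114 121 120 121 120]
 [120 121 119 105  91  84  78  72  66  60  58  61  86 114 121 120 120 121]
 [121 121 118 102  88  83  77  72  65  60  58  60  80 114 121 120 120 120]
 [121 121 119 102  88  83  78  71  66  61  58  59  77 113 122 120 119 120]
 [121 122 119 102  89  83  77  70  64  61  59  59  76 113 121 120 121 120]
 [118 119 115  95  85  79  74  68  63  60  58  57  73 104 117 118 118 117]]
tip [ 0.48931091 -0.20426856  0.161     ] socket [ 0.48818199 -0.20339324  0.09      ]
```

The tip is within about 1 mm of the tool axis and 76 mm beyond the TCP. Carrying it over to the hole.

Scaled: 0.052 m is 0.832, 0.05 m is 0.8.

Emit:
send_path --pt "0 -0.032 0.48 0 0" --pt "0 -0.064 0.8 0 0" --pt "0 -0.064 0.832 0 0" --pt "0 -0.064 0.832 0 0" --pt "0 -0.064 0.832 0 0"

```text
t: 11.22
tool_pos: [0.491, 0.0346, 0.233]
tcp_rot: [-3.141, -0.002, -3.085]
force: [0.5, 0.4, -0.5]
gripper_width: 0.0173
gripper_force: 59.0
```

Emit:
send_path --pt "0 -0.064 0.832 0 0" --pt "0 -0.064 0.832 0 0" --pt "0 -0.064 0.832 0 0" --pt "0 -0.048 0.8544 0 0" --pt "0 0 0 0 0"

```text
t: 11.85
tool_pos: [0.4933, 0.248, 0.2325]
tcp_rot: [3.141, -0.003, -3.077]
force: [-0.7, -0.1, -0.9]
gripper_width: 0.0172
gripper_force: 59.0
```

Emit:
send_path --pt "0 0 0 0 0" --pt "0 0 0 0 0"

```text
t: 12.1
tool_pos: [0.4953, 0.241, 0.2337]
tcp_rot: [-3.141, -0.001, -3.088]
force: [0.2, -0.1, -0.9]
gripper_width: 0.017
gripper_force: 59.0
```

Run:
```python
from h import *
go([.4956,.2429,.145]);o=env.get_obs();p,r=o['tool_pos'],o['tcp_rot'];im=imaging.get_image('wrist')
cv2.imwrite('pics/w5.png',im[:,:,::-1]);print(p,r)
```

```text
turn 0 delta [-0.0004  0.0019  0.0887] len 0.089 j7 1.114294036787751
[0.49531823 0.24101177 0.23367818] [-3.14052633e+00 -9.77057582e-04 -3.08781196e+00]
```

View pics/w5.png

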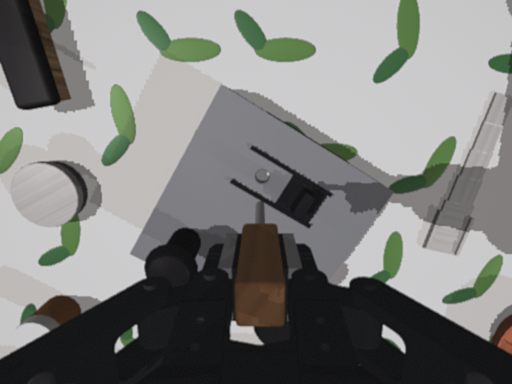

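The shutter is still open and the hole is visible at (262.5,176) px, with the shaft tip above it. Refining the hole position by centroid.

Run:
```python
from h import *
p,r=np.array([.49532,.24101,.23368]),[-3.14053,-.00098,-3.08781]
im=cv2.imread('pics/w5.png');g=im.max(2).astype(int)
print(g[166:187,252:273])
print(wray((262.5,175.5),.06,p,r))
```

```text
[[128 128 128 128 128 128 128 128 129 131 131 132 132 133 133 132 131 132
  131 132 133]
 [128 128 128 128 128 128 129 129 128 127 128 130 131 133 133 132 132 132
  133 132 132]
 [128 128 128 128 128 129 128 125 122 118 119 121 123 128 130 132 132 132
  132 131 132]
 [128 129 128 129 128 125 117 113 111 108 108 111 112 115 122 128 131 132
  132 133 131]
 [129 128 129 128 125 116 108 107 109 110 108 110 109 109 111 116 125 131
  132 132 130]
 [128 129 128 122 115 107 107 112 113 113 113 113 111 110 112 120 125 126
  129 131 131]
 [128 129 127 117 105 106 111 113 113 113 113 113 112 111 125 161 152 126
  121 126 128]
 [129 130 125 110 104 109 113 112 112 112 112 113 112 111 133 186 183 135
  116 119 121]
 [129 128 119 102 106 114 113 113 113 113 112 113 112 111 131 182 186 138
  116 115 116]
 [129 128 116  95 104 113 113 113 113 113 113 113 112 111 120 146 146 116
  111 115 117]
 [129 128 114  87  91 109 114 113 113 112 112 112 112 113 113 117 107  94
  109 117 116]
 [128 127 115  88  81 105 113 115 113 113 114 114 113 113 113 107  90  92
  110 117 117]
 [127 128 119  94  72  87 106 113 114 114 114 114 115 114 111  97  83  97
  112 116 116]
 [128 129 124 106  76  65  81  98 109 111 113 112 111 108  96  80  85 106
  115 116 116]
 [129 129 128 115  92  66  56  68  82  89  90  90  87  82  75  77 100 113
  116 115 117]
 [131 132 130 125 109  89  65  54  55  59  61  61  61  68  78  93 110 117
  116 116 116]
 [131 132 133 130 123 110  93  78  64  58  58  64  74  85  99 109 115 116
  116 115 116]
 [131 131 131 132 130 125 116 105  97  93  93  96 101 105 112 115 116 116
  116 116 116]
 [131 132 132 132 132 131 128 125 121 120 116 111 113 114 116 116 116 116
  115 115 116]
 [131 131 131 132 131 131 131 132 130 130 125 119 115 116 116 116 116 115
  116 116 115]
 [132 131 132 131 132 132 132 132 132 132 129 119 116 116 115 116 116 116
  116 116 115]]
[0.49505341 0.24330354 0.06      ]
```

Hole centre refined to (0.4952, 0.2431), within 0.5 mm of the first measurement.

Scaled: 0.04 m is 0.64, 0.002 m is 0.032.

Emit:
send_path --pt "0 0 0.032 0 0" --pt "0 0 0 0.64 0" --pt "0 0 0 0.48 0" --pt "0 0 0 0.224 0" --pt "0 0 0 0 0"

```text
t: 12.78
tool_pos: [0.495, 0.2446, 0.1498]
tcp_rot: [-3.141, -0.001, -3.086]
force: [0.7, 0.3, 0.0]
gripper_width: 0.0169
gripper_force: 59.0
```

Emit:
send_path --pt "0 0 0 0 0" --pt "0 0 0 0 0"

```text
t: 13.02
tool_pos: [0.496, 0.2453, 0.1514]
tcp_rot: [3.14, 0.002, -3.085]
force: [-0.6, -0.5, -1.0]
gripper_width: 0.0175
gripper_force: 59.0
```

```bash
python3 -c "
from h import *
go([.4953,.243,.115])"
```

```text
turn 0 delta [ 0.0008 -0.0023  0.0364] len 0.037 j7 1.1321383186137661
```

Scaled: -0.0018 m is -0.0288, 0.0005 m is 0.008.

Emit:
send_path --pt "0 0.008 -0.0288 0 0" --pt "0 0 0 0 0"

```text
t: 13.28
tool_pos: [0.4949, 0.2429, 0.1506]
tcp_rot: [3.141, 0.0, -3.086]
force: [-0.3, -0.2, -0.3]
gripper_width: 0.0173
gripper_force: 59.0
```

Emit:
send_path --pt "0 0 0 0.128 0" --pt "0 0 0 0 0"

```text
t: 13.52
tool_pos: [0.4942, 0.2428, 0.1413]
tcp_rot: [-3.141, -0.002, -3.085]
force: [0.4, 0.6, -0.7]
gripper_width: 0.0176
gripper_force: 59.0
```

Emit:
send_path --pt "0 0 0 0.128 0" --pt "0 0 0 0 0"

```text
t: 13.78
tool_pos: [0.4943, 0.2428, 0.1334]
tcp_rot: [-3.141, -0.001, -3.085]
force: [0.2, -0.1, -0.9]
gripper_width: 0.0173
gripper_force: 59.0
```

Emit:
send_path --pt "0 0 0 0.096 0" --pt "0 0 0 0 0"

```text
t: 14.02
tool_pos: [0.4945, 0.2429, 0.1277]
tcp_rot: [-3.141, -0.001, -3.085]
force: [-0.1, -1.1, -0.4]
gripper_width: 0.0175
gripper_force: 59.0
```

The tip is 8 mm below the top face with no contact force, so it is in the hole. Continuing down to the button.

Scaled: 0.006 m is 0.096, 0.005 m is 0.08.

Emit:
send_path --pt "0 -0.008 0 0.096 0" --pt "0 0 0 0.08 0" --pt "0 0 0 0 0" --squeeze 80

```text
t: 14.4
tool_pos: [0.495, 0.2429, 0.1167]
tcp_rot: [-3.141, -0.001, -3.085]
force: [-0.1, 0.3, -0.4]
gripper_width: 0.0172
gripper_force: 79.1
```

Emit:
send_path --pt "0 0 0 0.08 0" --pt "0 0 0 0 0"

```text
t: 14.65
tool_pos: [0.4957, 0.2433, 0.1123]
tcp_rot: [3.141, 0.001, -3.085]
force: [-0.4, 0.2, 1.7]
gripper_width: 0.0172
gripper_force: 79.8
```

Emit:
send_path --pt "0 0 0 0.08 0" --pt "0 0 0 0 0"

```text
t: 14.9
tool_pos: [0.4956, 0.2433, 0.1073]
tcp_rot: [3.141, 0.001, -3.085]
force: [0.4, 0.5, 3.6]
gripper_width: 0.017
gripper_force: 80.1
```

Emit:
send_path --pt "0 0 0 0.048 0" --pt "0 0 0 0 0"

```text
t: 15.15
tool_pos: [0.4959, 0.2434, 0.1051]
tcp_rot: [3.141, 0.001, -3.086]
force: [-1.1, -0.7, 10.0]
gripper_width: 0.017
gripper_force: 81.1
```

Scaled: 0.003 m is 0.048.

Emit:
send_path --pt "0 0 0 0.048 0" --pt "0 0 0 0 0" --pt "0 0 0 0 0"

```text
t: 15.52
tool_pos: [0.4965, 0.2435, 0.1042]
tcp_rot: [3.14, 0.002, -3.086]
force: [-6.0, -3.5, 27.9]
gripper_width: 0.0175
gripper_force: 83.6
```

Emit:
send_path --pt "0 0 0 0.032 0" --pt "0 0 0 0 0" --pt "0 0 0 0 0" --pt "0 0 0 0 0" --pt "0 0 0 0 0"

```text
t: 16.15
tool_pos: [0.4978, 0.244, 0.1036]
tcp_rot: [3.139, 0.005, -3.086]
force: [-5.2, -3.7, 37.2]
gripper_width: 0.0167
gripper_force: 84.3
```

Scaled: -0.002 m is -0.032.

Emit:
send_path --pt "0 0 0 -0.032 0" --pt "0 0 0 0 0" --pt "0 0 0 0 0" --pt "0 0 0 0 0"

```text
t: 16.65
tool_pos: [0.4974, 0.2439, 0.1041]
tcp_rot: [3.139, 0.004, -3.086]
force: [-2.1, -3.1, 24.2]
gripper_width: 0.017
gripper_force: 82.4
```

Emit:
send_path --pt "0 0 0 0 0" --pt "0 0 0 0 0" --pt "0 0 0 0 0"

```text
t: 17.02
tool_pos: [0.4975, 0.2439, 0.1042]
tcp_rot: [3.139, 0.004, -3.086]
force: [-2.6, -2.4, 23.5]
gripper_width: 0.0171
gripper_force: 82.4
```

Steady at 24 N against the hard stop (the spring alone needs 5.2 N). I'll check the shutter numerically in one wrist image, then hand in.

Run:
```python
from h import *
o=env.get_obs();im=imaging.get_image('top');h=im.max(2)
d=(h[200:225,165:205]<45).astype(np.uint8);n,l,s,c=cv2.connectedComponentsWithStats(d)
print([(s[i,4],(c[i]+[165,200]).round(1)) for i in range(1,n) if s[i,4]>10], proj('top',[.5159,.2834,.075]))
env.close_job()
```

```text
[(np.int32(122), array([188.2, 208.7]))] [178.48434306 206.60847217]
the job is handed in; nothing more can be done
```

I handed the job in with the shutter slid to its stop and the reset pin held through the hole, pressing the button against its hard stop with about 24 N. My last camera check of the shutter was inconclusive: its dark patch wasn't where the open shutter should be and may have been the gripper, so "open" rests on the wrist picture taken before the pin went in.

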